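Lock the display arm into the spice stand

TASK

Hang the green display arm, the one with two claws at its back, on the slotted stand: put both claws into the upper pair of slots and press the arm down until it is fully home and the orange catch has snapped out over it, then let go. Leave the glass jar standing where it is.

Things in the scene. Friction and masses are not known exactly. Their poses are not given: they have to be found in the camera images.
- claw_arm_grip (a point): Centre of the green claw arm's black grip block, 30 x 22 x 50 mm (x, y, z): pinch across y. 46 mm above the arm's underside (on the counter), 20 below the block's top. +x to the claws, -x along the arm (tip 93 mm off), z up. Crossbar rear face 35 mm ahead, 160 mm wide (y). Claws at y +-60 mm, 8 mm thick, hooks 18 mm deep, reaching 18 mm behind that face. About 0.25 kg. The yellow arm has no claws.
- home (a point): Where the grip block's centre stands once the arm is locked in the white stand; axes then agree (+x into the stand, z up). Upright fronts 36 mm ahead, tops 39 mm above. Upper slots 26 mm wide at y +-60 mm, from 26 mm below to 24 above. Way in: 30 mm above home, from 50 mm or more out, along +x until level with home (6 mm short to 1 past will do), then press straight down 30 mm onto the slots' lower edges.
- catch (a joint): Orange sprung catch midway between the uprights: 0 m fully out, up to 0.012 pushed back (+x of home). From about 19 mm above home the arm's rear tongue meets its slope and pushes it back 7 to 8 mm; this takes 5 to 15 N downward, more than the arm's weight. At home it snaps out over the tongue, back to 0: locked.
- jar_middle (a point): Bystander: middle of an amber glass jar with a dark wooden knob lid, 72 mm across, 119 mm high, standing on the counter; this point is 55 mm above its underside. Leave it alone.
Not all that is in view belongs to the job. There is more than one size of the part that bears claw_arm_grip; the job needs the largest.

How it is judged:
At the end, for the whole second after the job is handed in: The grip block's centre stands at home within 7 mm in and out, 15 mm sideways and 8 mm in height, in line with the stand within 10 degrees and level within 10 degrees, with the catch out again (under 3 mm), and the arm let go (x of claw_arm_grip in the frame of home between -0.007 and 0.007 m and y of claw_arm_grip in the frame of home between -0.015 and 0.015 m and z of claw_arm_grip in the frame of home between -0.008 and 0.008 m and angle between the x axis of claw_arm_grip and the x axis of home, either way round below 0.175 rad and angle between claw_arm_grip's own z axis and vertical below 0.175 rad and value of joint catch below 0.003 m and distance between claw_arm_grip and home below 0.02 m); the robot touches nothing.
It fails at once if the glass jar is shifted by more than 40 mm or knocked over (distance of jar_middle from where it was at the start of the episode above 0.04 m or angle between jar_middle's own z axis and vertical above 0.5 rad).
It also fails if it takes over 43 s, if anything falls off the work surface, if the arm or the gripper's body presses on something with over 40 N, if the wrist force passes 120 N, or if a joint passes its speed limit or range.

ROBOT

A 6-joint arm with a two-finger parallel gripper is mounted at the origin on the work surface. World frame = base frame: x ahead of the robot, y to its left, z up, the work surface at z = 0. Lengths are in m, angles in rad, forces in N, time in s.
With the tool pointing down it reaches from about 0.35 to 0.875 m from the base axis. Payload 15.5 kg.
Tool frame: the origin (TCP) lies on the centre line of the jaws, within the pads' length; the fingertips stand 11 mm ahead of it and the grasp point (between the pads) lies 8 mm behind it; z points along the fingers, y is the line along which they close (so a half turn about z gives the same grasp; the last joint's range is limited). The gripper opens to 85 mm and grips with 20 to 120 N. Pads are 22 mm wide; open, the fingers measure 114 mm over their backs; the gripper's body (76 mm by 85 mm) begins 54 mm behind the grasp point. The pads swing forward as they close: fully open they stand 13 mm farther back than shut.
Start: joints at [-1.24, 0.494, 1.345, -0, 1.302, -0.096], TCP at [0.258, -0.569, 0.242] pointing down, gripper open.
Joint ranges: [-2.91, 2.91], [-0.82, 2.16], [0.22, 2.67], [-1.22, 4.37], [0.12, 2.79], [-3.08, 3.08]. Speed limits (rad/s): [1.89, 1.89, 2.57, 3.01, 3.01, 3.01].

INTERFACE

Orientations are given as a rotation vector (axis times angle).
In Python, from rig import monitor, viewer, ticket gives the robot as it stands.
- The arm moves only by the tool servo_tool, never from a script. Its argument "rows" is a list of rows, each a list of 5 numbers: the opening, from 0 (shut) to 1 (fully open), then the shift along the tool's x, y, z in m, then the turn about the tool's z in degrees. A call has 1 to 8 rows; each row shifts and turns the commanded pose from where the row before left it, along the tool's axes as they then stand; what a row does not reach is not made up. A row lasts 1/12 s, in which the tool goes at most 41.7 mm and 7.16 degrees, less where a joint would pass 70% of its speed; a pose out of reach is approached as far as the arm can. A call is refused whole if a number of a shift passes 0.0417 or a number of a turn 7.16, either way. A call with a gripper value outside its range is refused whole. The fingers move at their own pace and stop on an object; "force" is the grip in N (left out, the last holds). Time passes only in rows, so rows that do not move let the fingers close. It gives the time, the measured TCP pose, the force, the opening and the grip force at its end, in the units of the state.
- monitor.sense(): the state, without advancing time (a new reading comes with each control period).
- viewer.get_image(name): name is "side" or "top"; returns the picture (480x640x3 uint8, red, green, blue); there is no depth.
- viewer.calibration(name): a dict with "fx", "fy", "cx", "cy" (pixels), "dist" ([k1, k2, p1, p2, k3] as OpenCV has them; the pictures are not rectified), "T" (4x4, takes a point from camera to world coordinates). Camera axes: x right, y up, looking along -z (the intrinsics and any distortion apply to the point x, -y, -z); pixel columns grow to the right and rows downward; lengths in m; the calibration is good to about 2 mm. A picture is of the moment at which its call begins. calibration takes no time and is no camera call.
- ticket.close_job(): hands the job in; it is judged then, once.
The state is a dict: "time_s": time; "qpos": joint angles; "dq": joint speeds; "tau": joint torques, N m; "ee_pos": TCP position; "eef_rot": TCP orientation; "wrist_force": force on the tool from outside, world axes, zero at the start; "torque": the same for the moment, N m; "finger_gap": opening from 0.0 (shut) to 1.0 (fully open); "grasp_force": force on a finger pad.
Only numpy, scipy, OpenCV 4.12 (cv2) and the standard library are available. Lean on these libraries where they do the work, as an engineer would, in place of code of your own. Each camera call takes 0.05 s, during which the arm holds its last target. There are 200 camera calls.

## Working session

There is one attempt and no reset: what is moved stays moved. The work goes in short steps, Python scripts to look and compute and a tool call to move; the robot and the scene stay as the last step left them, time stands still between calls to the robot, and variables do not carry over. Pictures are saved under pics/ and viewed, at most 10 in all, crops included, and the job is handed in when it is done.

Besides the shell and the picture viewer there is one more tool, called by a JSON object that holds its "fn" and its "kwargs", one argument or row to a line. servo_tool: Moves the arm, as the interface text tells. Its arguments: {"type":"object","properties":{"rows":{"type":"array"},"force":{"type":"number"}},"required":["rows"]}

```bash
mkdir -p pics; cat > h.py <<'E'
import numpy as np, cv2
from rig import monitor, viewer, ticket
def snap(n,f):
    im=viewer.get_image(n); cv2.imwrite('pics/'+f,im[...,::-1]); return im
def ray(n,uv):
    c=viewer.calibration(n); K=np.array([[c['fx'],0,c['cx']],[0,c['fy'],c['cy']],[0,0,1.]])
    p=cv2.undistortPoints(np.array(uv,float).reshape(-1,1,2),K,np.array(c['dist'],float)).reshape(-1,2)
    T=np.array(c['T']); d=np.c_[p[:,0],-p[:,1],-np.ones(len(p))]@T[:3,:3].T
    return T[:3,3],d
def plane(n,uv,z):
    o,d=ray(n,uv); return o+d*((z-o[2])/d[:,2])[:,None]
def tri(a,b):
    (o1,d1),(o2,d2)=ray('top',[a]),ray('side',[b]); d1=d1[0];d2=d2[0]
    s=np.linalg.lstsq(np.c_[d1,-d2],o2-o1,rcond=None)[0]
    p,q=o1+s[0]*d1,o2+s[1]*d2; return (p+q)/2,np.linalg.norm(p-q)
E
python3 - <<'E'
from h import *
snap('top','t0.png');snap('side','s0.png')
for n in('top','side'):print(viewer.calibration(n))
print(monitor.sense())
E
```

```text
{'fx': 580.9367956435112, 'fy': 580.9367956435112, 'cx': 322.224288097832, 'cy': 244.79055520479076, 'dist': array([-0.17436708,  0.        ,  0.        ,  0.        ,  0.        ]), 'T': array([[ 0.0268546 ,  0.99745715, -0.06601565,  0.43485932],
       [-0.99957946,  0.02607151, -0.0126954 , -0.09546343],
       [-0.01094199,  0.06632882,  0.99773782,  1.48085715],
       [ 0.        ,  0.        ,  0.        ,  1.        ]])}
{'fx': 506.3043510610521, 'fy': 506.3043510610521, 'cx': 319.25116831765473, 'cy': 247.26865383712246, 'dist': array([-0.04725621,  0.        ,  0.        ,  0.        ,  0.        ]), 'T': array([[ 0.99705393,  0.03902579, -0.06603372,  0.47265268],
       [-0.07667093,  0.53225046, -0.84310795, -1.01738898],
       [ 0.00224353,  0.84568696,  0.53367455,  0.70133823],
       [ 0.        ,  0.        ,  0.        ,  1.        ]])}
{'time_s': 0.1, 'qpos': array([-1.24049424e+00,  4.94119309e-01,  1.34604903e+00, -2.03043811e-05,
        1.30248258e+00, -9.55379807e-02]), 'dq': array([-7.74118585e-04, -3.20190522e-03, -8.81593008e-04, -9.54543896e-04,
       -2.03289697e-03,  2.09715435e-05]), 'tau': array([ 1.26628413e-03, -8.83581233e+01, -3.84562790e+01, -1.15200378e-04,
        5.17913257e-03,  7.36971128e-05]), 'ee_pos': array([ 0.25805765, -0.56891199,  0.24176777]), 'eef_rot': array([-3.06962251e+00, -6.63651975e-01,  2.25140751e-04]), 'wrist_force': array([ 0.28923412,  0.15748587, -0.86523769]), 'torque': array([ 0.00864585, -0.00049332,  0.01001054]), 'grasp_force': 0.0, 'finger_gap': 0.9984568034188863}
```

View pics/t0.png

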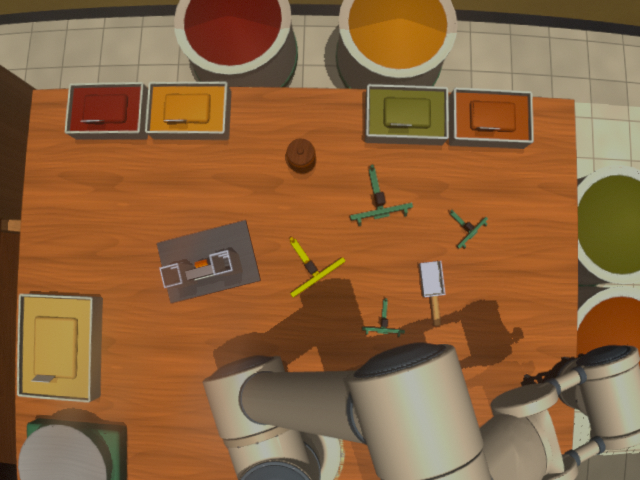

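View pics/s0.png

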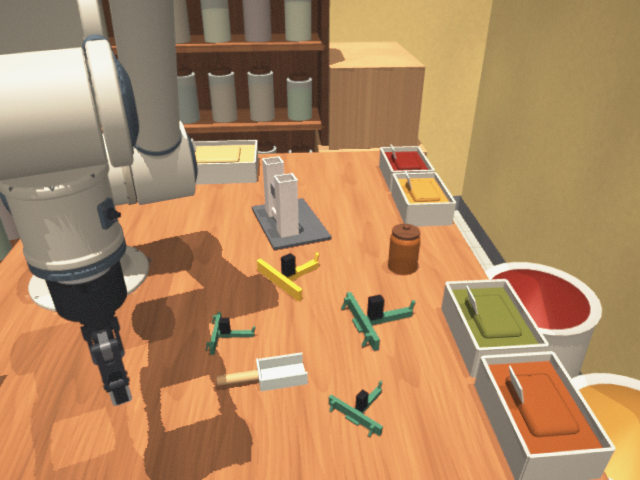

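```bash
python3 - <<'E'
import cv2,numpy as np
t=cv2.imread('pics/t0.png');s=cv2.imread('pics/s0.png')
R=lambda im,x,y:cv2.resize(im[y:y+75,x:x+100],(400,300),interpolation=cv2.INTER_CUBIC)
cv2.imwrite('pics/c0.png',np.vstack([np.hstack([R(t,330,155),R(t,150,225)]),np.hstack([R(s,330,275),cv2.resize(s[150:255,240:380],(400,300),interpolation=cv2.INTER_CUBIC)])]))
E
```

```text
(no output)
```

View pics/c0.png

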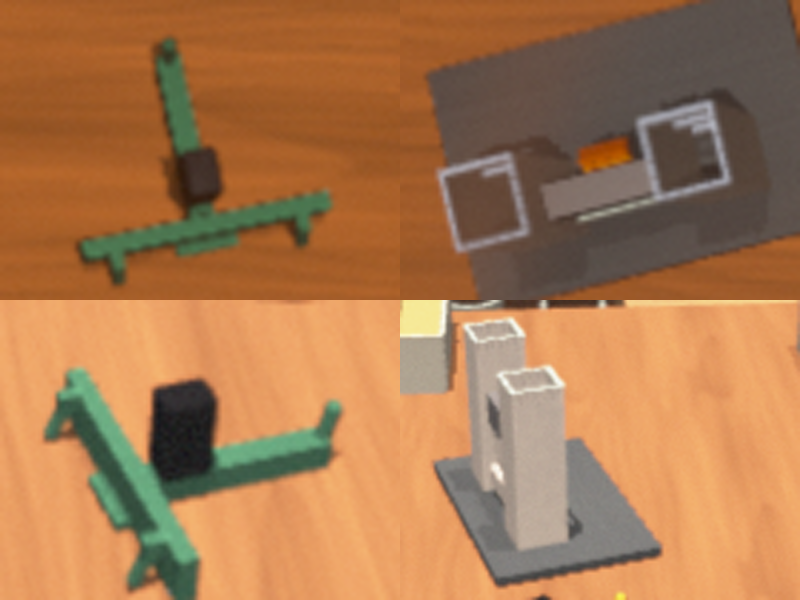

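The green candidates in the top view are large (379,200), medium (468,228) and small (384,320). The yellow arm at (315,268) has no claws. The one meant is the arm at (379,200): it has the longest crossbar, two claws at its back and a black block. The crop confirms this. The stand's uprights are at (171,276) and (221,262). The orange catch shows on the upper (world +x) side, so that is the front.

```bash
python3 - <<'E'
from h import *
L,e1=tri((170.75,275.75),(272.9,161.2));R,e2=tri((221,262.5),(285.85,178))
print('uprights',L,e1,R,e2)
t=cv2.imread('pics/t0.png')
hsv=cv2.cvtColor(t,cv2.COLOR_BGR2HSV)
x0,y0=345,160
roi=hsv[y0:230,x0:418]; 
g=((roi[...,0]>60)&(roi[...,0]<95)&(roi[...,1]>60)).astype(np.uint8)
d=((roi[...,2]<60)&(roi[...,0]*0==0)).astype(np.uint8)
n,l,st,c=cv2.connectedComponentsWithStats(d)
print('dark',[(st[i],c[i]+[x0,y0]) for i in range(1,n) if st[i][4]>15])
# crossbar ends: far left/right of green
ys,xs=np.nonzero(g); print('green extents',xs.min()+x0,xs.max()+x0,ys.min()+y0,ys.max()+y0)
# crossbar fit: rows per column, away from claws, upper edge
P=[]
for x in range(xs.min()+2,xs.max()-1):
    col=ys[xs==x]; 
    if 368<x+x0<388: continue
    P.append((x+x0,col.min()+y0))
P=np.array(P,float)
W=plane('top',P,0.03); f=np.polyfit(W[:,1],W[:,0],1); print('bar slope dx/dy',f, np.std(np.polyval(f,W[:,1])-W[:,0]))
print('bar ends',plane('top',[(350,217),(412,205)],0.03))
print('block top centre tri',tri(((330+203/4),(155+168/4)),(330+184/4,275+95/4)))
print('jar',plane('top',[(300,150)],0.119))
for n in('top','side'): print(n,ray(n,[(320,240)])[1])
E
```

```text
uprights [0.44429691 0.26619259 0.16935344] 0.005518316066094492 [0.47742712 0.14999198 0.17148109] 0.004473168333001571
dark [(array([29, 34, 10, 13, 47], dtype=int32), array([377.06382979, 200.82978723]))]
green extents 351 411 171 220
bar slope dx/dy [-0.23571186  0.56927404] 0.0008555432565074046
bar ends [[ 0.60261152 -0.14487061  0.03      ]
 [ 0.63735202 -0.30074223  0.03      ]]
block top centre tri (array([ 0.65032779, -0.21815629,  0.06678312]), np.float64(0.0009480402137727354))
jar [[ 0.75038434 -0.01897871  0.119     ]]
top [[ 0.07413824  0.01673764 -0.99714895]]
side [[ 0.06806867  0.85063577 -0.52153018]]
```

```bash
cat >> h.py <<'E'
from scipy.spatial.transform import Rotation as Ro
def to(p):
    s=monitor.sense(); R=Ro.from_rotvec(s['eef_rot']).as_matrix()
    print('t',s['time_s'],'tcp',s['ee_pos'].round(4),'tooly deg',np.degrees(np.arctan2(R[1,1],R[0,1])).round(2),'shift',(R.T@(np.array(p)-s['ee_pos'])).round(4),'F',s['wrist_force'].round(1),s['finger_gap'],s['grasp_force'])
E
python3 - <<'E'
from h import *
F=plane('top',[(169,265.75),(219,252.5)],0.170);print(F)
y=F[1]-F[0];y/=np.linalg.norm(y);x=np.array([y[1],-y[0],0]);print('x',x,'yang',np.degrees(np.arctan2(y[1],y[0])))
print('home',F.mean(0)-.036*x-[0,0,.039])
E
```

```text
[[0.46429425 0.2709768  0.17      ]
 [0.49786668 0.15569291 0.17      ]]
x [-0.96011639 -0.27960063  0.        ] yang -73.76362940808961
home [0.51564466 0.22340048 0.131     ]
```

{"fn": "servo_tool", "kwargs": {
  "rows": [
    [1,0.029,-0.0157,0.006,5.5],
    [1,0.029,-0.0157,0.006,5.5],
    [1,0.029,-0.0157,0.006,0],
    [1,0.029,-0.0157,0.006,0],
    [1,0.029,-0.0157,0.006,0],
    [1,0.029,-0.0157,0.006,0],
    [1,0.029,-0.0157,0.006,0],
    [1,0.029,-0.0157,0.006,0]
  ],
  "force": 60
}}

```text
time_s: 0.77
ee_pos: [0.4488, -0.3854, 0.1938]
eef_rot: [-3.12, -0.366, 0.0]
wrist_force: [0.7, -0.5, -0.2]
finger_gap: 1.001
grasp_force: 0.0
```

{"fn": "servo_tool", "kwargs": {
  "rows": [
    [1,0.029,-0.0157,0.006,0],
    [1,0.029,-0.0157,0.006,0],
    [1,0.029,-0.0157,0.006,0],
    [1,0.029,-0.0157,0.006,0],
    [1,0.029,-0.0157,0.006,0],
    [1,0.029,-0.0157,0.006,0],
    [1,0,0,0,0],
    [1,0,0,0,0]
  ]
}}

```text
time_s: 1.43
ee_pos: [0.596, -0.2532, 0.1574]
eef_rot: [-3.119, -0.37, 0.002]
wrist_force: [-1.1, -0.1, 0.2]
finger_gap: 0.999
grasp_force: 0.0
```

```bash
python3 - <<'E'
from h import *
to([.6503,-.2182,.14])
E
```

```text
t 1.4333 tcp [ 0.596  -0.2532  0.1574] tooly deg -76.46 shift [ 0.061  -0.0213  0.0173] F [-1.1 -0.1  0.2] 0.9991972301229288 0.0
```

{"fn": "servo_tool", "kwargs": {
  "rows": [
    [1,0.0203,-0.0071,0.006,0],
    [1,0.0203,-0.0071,0.006,0],
    [1,0.0203,-0.0071,0.006,0],
    [1,0,0,0.015,0],
    [1,0,0,0.015,0],
    [1,0,0,0,0]
  ]
}}

```text
time_s: 1.93
ee_pos: [0.6477, -0.22, 0.1075]
eef_rot: [-3.118, -0.365, 0.006]
wrist_force: [-0.8, -0.7, -1.1]
finger_gap: 0.998
grasp_force: 0.0
```

```bash
python3 - <<'E'
from h import *
to([.6503,-.2182,.041])
a=snap('top','t1.png');b=snap('side','s1.png')
R=lambda im,x,y:cv2.resize(im[y:y+150,x:x+100],(400,600),interpolation=cv2.INTER_CUBIC)
cv2.imwrite('pics/c1.png',np.hstack([R(a,330,140),R(b,330,215)])[...,::-1])
E
```

```text
t 1.9333 tcp [ 0.6477 -0.22    0.1075] tooly deg -76.63 shift [ 0.0032 -0.001   0.0665] F [-0.8 -0.7 -1.1] 0.9980911643362178 0.0
```

View pics/c1.png

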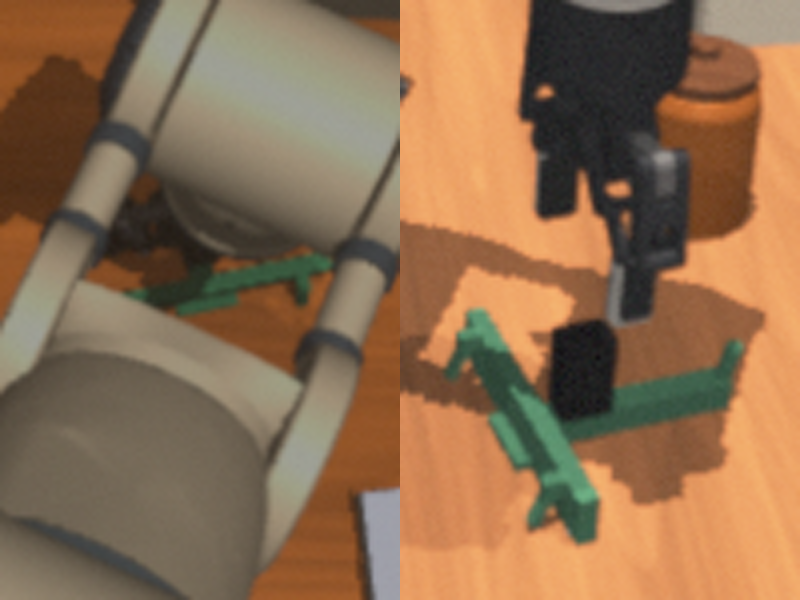

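The side view shows the fingers straddling the black block at crop (583,370), with a finger at (635,290). I'm lowering and gripping.

{"fn": "servo_tool", "kwargs": {
  "rows": [
    [1,0.002,-0.001,0.015,0],
    [1,0.001,0,0.015,0],
    [1,0,0,0.015,0],
    [1,0,0,0.012,0],
    [1,0,0,0.009,0],
    [1,0,0,0,0],
    [0,0,0,0,0],
    [0,0,0,0,0]
  ]
}}

```text
time_s: 2.7
ee_pos: [0.6528, -0.2186, 0.0452]
eef_rot: [3.12, 0.366, 0.002]
wrist_force: [-0.0, 1.1, 0.4]
finger_gap: 0.751
grasp_force: 0.0
```

{"fn": "servo_tool", "kwargs": {
  "rows": [
    [0,0,0,0,0],
    [0,0,0,0,0],
    [0,0,0,0,0],
    [0,0,0,0,0],
    [0,0,0,0,0],
    [0,0,0,0,0]
  ]
}}

```text
time_s: 3.2
ee_pos: [0.6526, -0.2182, 0.0449]
eef_rot: [3.12, 0.367, 0.001]
wrist_force: [-1.7, 1.5, 5.4]
finger_gap: 0.25
grasp_force: 60.1
```

{"fn": "servo_tool", "kwargs": {
  "rows": [
    [0,0,0,0,0],
    [0,0,0,-0.005,0],
    [0,0,0,-0.01,0],
    [0,0,0,-0.015,0],
    [0,0,0,-0.02,0],
    [0,0,0,-0.02,0],
    [0,0,0,0,0]
  ]
}}

```text
time_s: 3.78
ee_pos: [0.6542, -0.2191, 0.1189]
eef_rot: [3.117, 0.366, 0.008]
wrist_force: [1.2, 0.3, -2.1]
finger_gap: 0.251
grasp_force: 59.1
```

```bash
python3 - <<'E'
from h import *
to([.5650,.2380,.241])
E
```

```text
t 3.7833 tcp [ 0.6542 -0.2191  0.1189] tooly deg -76.6 shift [ 0.0197 -0.4648 -0.1237] F [ 1.2  0.3 -2.1] 0.2513232552371338 59.05479848384857
```

{"fn": "servo_tool", "kwargs": {
  "rows": [
    [0,0,0,-0.025,0],
    [0,0,0,-0.03,0],
    [0,0,-0.005,-0.03,0],
    [0,0.002,-0.015,-0.02,0],
    [0,0.0034,-0.025,0,0],
    [0,0.0034,-0.03,0,0],
    [0,0.0034,-0.03,0,0],
    [0,0.0034,-0.03,0,0]
  ]
}}

```text
time_s: 4.45
ee_pos: [0.6356, -0.0822, 0.219]
eef_rot: [-3.12, -0.366, 0.001]
wrist_force: [1.1, 1.0, -3.5]
finger_gap: 0.251
grasp_force: 59.6
```

{"fn": "servo_tool", "kwargs": {
  "rows": [
    [0,0.0034,-0.03,0,0],
    [0,0.0034,-0.03,0,0],
    [0,0.0034,-0.03,0,0],
    [0,0.0034,-0.03,0,0],
    [0,0.0034,-0.03,0,0],
    [0,0.0034,-0.03,0,0],
    [0,0.0034,-0.03,0,0],
    [0,0.0034,-0.03,0,0]
  ]
}}

```text
time_s: 5.12
ee_pos: [0.6064, 0.1578, 0.219]
eef_rot: [3.12, 0.366, -0.001]
wrist_force: [0.9, 0.1, -1.8]
finger_gap: 0.25
grasp_force: 59.6
```

{"fn": "servo_tool", "kwargs": {
  "rows": [
    [0,0.0034,-0.03,0,0],
    [0,0.0034,-0.025,0,-1.3],
    [0,0,-0.015,0,-1.4],
    [0,0,0,0,0],
    [0,0,0,0,0],
    [0,0,0,0,0]
  ]
}}

```text
time_s: 5.62
ee_pos: [0.5971, 0.2252, 0.2191]
eef_rot: [3.11, 0.439, -0.001]
wrist_force: [0.7, -0.6, -3.4]
finger_gap: 0.248
grasp_force: 59.6
```

```bash
python3 - <<'E'
from h import *
to([.592,.246,.19])
a=snap('top','t2.png');b=snap('side','s2.png')
R=lambda im,x,y:cv2.resize(im[y:y+150,x:x+100],(400,600),interpolation=cv2.INTER_CUBIC)
cv2.imwrite('pics/c2.png',np.hstack([R(a,150,170),cv2.resize(b[90:270,230:350],(400,600),interpolation=cv2.INTER_CUBIC)])[...,::-1])
E
```

```text
t 5.6167 tcp [0.5971 0.2252 0.2191] tooly deg -73.93 shift [ 0.0009 -0.0214  0.0291] F [ 0.7 -0.6 -3.4] 0.2475203503725598 59.640435576438904
```

View pics/c2.png

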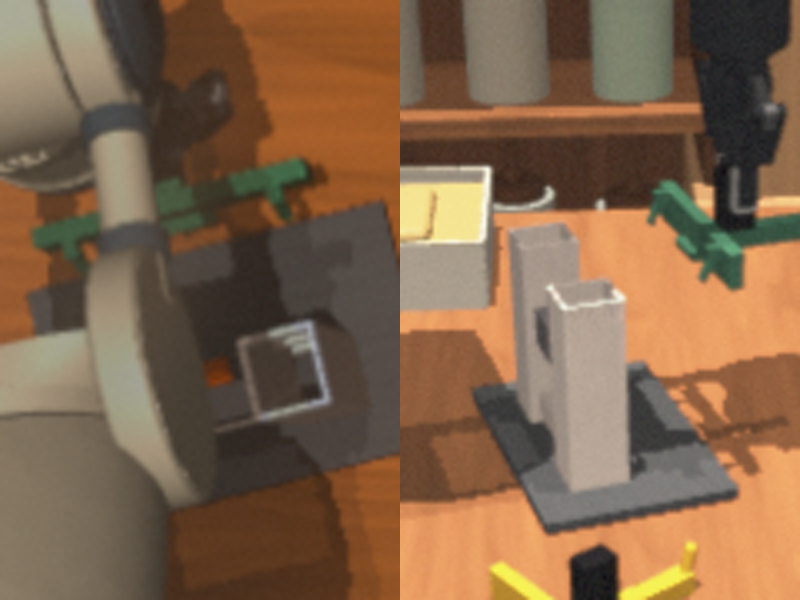

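```bash
python3 - <<'E'
from h import *
y=np.array([.2796,-.9601,0])
for z in(.185,.2): print((plane('top',[(221.25,221)],z)-plane('top',[(221,262.5)],.170))@y)
print(((np.array([.5971,.2252,0])-[.5156,.2234,0]))@y)
print('green/claw tip side-top tri',tri((221.25,222),(230+705*0+ (705-400)*.3,90+278*.3)))
E
```

```text
[0.02582442]
[0.0281254]
0.021059219999999983
green/claw tip side-top tri (array([0.56800937, 0.15121711, 0.18053032]), np.float64(0.0026829391273130382))
```

{"fn": "servo_tool", "kwargs": {
  "rows": [
    [0,0,-0.012,0.01,0],
    [0,0,-0.011,0.015,0],
    [0,0,0,0.015,0],
    [0,0,0,0.012,0],
    [0,0,0,0.007,0],
    [0,0,0,0,0],
    [0,0,0,0,0]
  ]
}}

```text
time_s: 6.3
ee_pos: [0.5908, 0.2479, 0.1602]
eef_rot: [3.111, 0.439, -0.001]
wrist_force: [-0.1, 0.0, -2.8]
finger_gap: 0.249
grasp_force: 59.6
```

```bash
python3 - <<'E'
from h import *
# target: lateral as refined, 25 mm out
p=np.array([.5156,.2234,.160])-.025*np.array([-.9601,-.2796,0])+.002*np.array([-.2796,.9601,0])
to(p)
E
```

```text
t 6.3 tcp [0.5908 0.2479 0.1602] tooly deg -73.93 shift [-0.054   0.0007  0.0002] F [-0.1  0.  -2.8] 0.2490113559059264 59.579299092292786
```

{"fn": "servo_tool", "kwargs": {
  "rows": [
    [0,-0.012,0,0,0],
    [0,-0.016,0,0,0],
    [0,-0.014,0,0,0],
    [0,-0.008,0,0,0],
    [0,-0.004,0,0,0],
    [0,0,0,0,0]
  ]
}}

```text
time_s: 6.8
ee_pos: [0.5388, 0.2331, 0.161]
eef_rot: [-3.111, -0.44, -0.001]
wrist_force: [0.1, 0.3, -2.7]
finger_gap: 0.248
grasp_force: 59.7
```

```bash
python3 - <<'E'
from h import *
to(np.array([.5156,.2234,.160])+.002*np.array([-.2796,.9601,0]))
a=snap('top','t3.png');b=snap('side','s3.png')
R=lambda im,x,y:cv2.resize(im[y:y+150,x:x+100],(400,600),interpolation=cv2.INTER_CUBIC)
cv2.imwrite('pics/c3.png',np.hstack([R(a,150,170),cv2.resize(b[115:250,250:340],(400,600),interpolation=cv2.INTER_CUBIC)])[...,::-1])
E
```

```text
t 6.8 tcp [0.5388 0.2331 0.161 ] tooly deg -73.91 shift [-0.025   0.0009  0.0009] F [ 0.1  0.3 -2.7] 0.24775386911949743 59.683016538619995
```

View pics/c3.png

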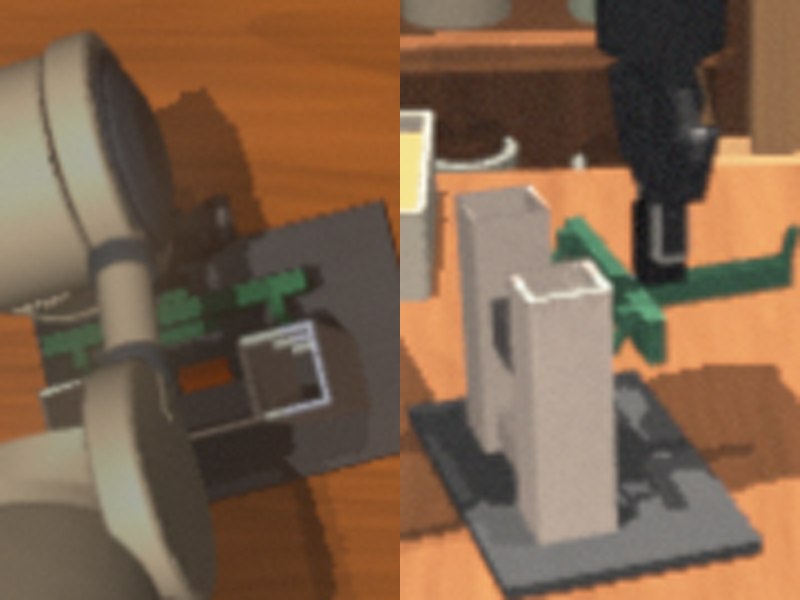

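The claws are lined up: the right claw at crop (273,305) is on the axis of the right upright at (284,370). I'm advancing into the slots.

{"fn": "servo_tool", "kwargs": {
  "rows": [
    [0,-0.005,0,0,0],
    [0,-0.005,0,0,0],
    [0,-0.004,0,0,0],
    [0,0,0,0,0]
  ]
}}

```text
time_s: 7.23
ee_pos: [0.5245, 0.229, 0.1602]
eef_rot: [3.111, 0.44, -0.001]
wrist_force: [0.3, 0.3, -2.5]
finger_gap: 0.249
grasp_force: 59.7
```

{"fn": "servo_tool", "kwargs": {
  "rows": [
    [0,-0.003,0,0,0],
    [0,-0.003,0,0,0],
    [0,-0.001,0,0,0],
    [0,0,0,0,0]
  ]
}}

```text
time_s: 7.57
ee_pos: [0.5189, 0.2274, 0.1605]
eef_rot: [-3.111, -0.44, -0.001]
wrist_force: [2.0, 0.5, -4.1]
finger_gap: 0.25
grasp_force: 59.5
```

{"fn": "servo_tool", "kwargs": {
  "rows": [
    [0,-0.0015,0,0,0],
    [0,0,0,0,0]
  ]
}}

```text
time_s: 7.73
ee_pos: [0.5185, 0.2272, 0.1607]
eef_rot: [-3.11, -0.439, -0.005]
wrist_force: [7.6, 1.3, -5.4]
finger_gap: 0.25
grasp_force: 59.4
```

{"fn": "servo_tool", "kwargs": {
  "rows": [
    [0,-0.0015,0,0,0],
    [0,0,0,0,0]
  ]
}}

```text
time_s: 7.9
ee_pos: [0.5182, 0.2271, 0.161]
eef_rot: [-3.11, -0.439, -0.008]
wrist_force: [12.2, 2.7, -5.5]
finger_gap: 0.246
grasp_force: 59.5
```

{"fn": "servo_tool", "kwargs": {
  "rows": [
    [0,0.0042,0,0,0],
    [0,0,0,0,0],
    [0,0,0,0.004,0],
    [0,0,0,0.004,0],
    [0,0,0,0,0]
  ]
}}

```text
time_s: 8.32
ee_pos: [0.519, 0.2274, 0.1512]
eef_rot: [3.11, 0.44, -0.003]
wrist_force: [0.4, 0.1, -3.6]
finger_gap: 0.249
grasp_force: 59.6
```

{"fn": "servo_tool", "kwargs": {
  "rows": [
    [0,0,0,0.004,0],
    [0,0,0,0.004,0],
    [0,0,0,0.003,0],
    [0,0,0,0,0]
  ]
}}

```text
time_s: 8.65
ee_pos: [0.5204, 0.2278, 0.141]
eef_rot: [-3.11, -0.44, -0.002]
wrist_force: [3.5, 0.3, -1.2]
finger_gap: 0.248
grasp_force: 59.8
```

{"fn": "servo_tool", "kwargs": {
  "rows": [
    [0,0,0,0.003,0],
    [0,0,0,0.003,0],
    [0,0,0,0.002,0],
    [0,0,0,0,0]
  ]
}}

```text
time_s: 8.98
ee_pos: [0.5197, 0.2276, 0.1328]
eef_rot: [3.111, 0.44, -0.001]
wrist_force: [4.0, 1.1, -3.4]
finger_gap: 0.247
grasp_force: 59.8
```

{"fn": "servo_tool", "kwargs": {
  "rows": [
    [0,0,0,0.002,0],
    [0,0,0,0.002,0],
    [0,0,0,0,0]
  ]
}}

```text
time_s: 9.23
ee_pos: [0.5197, 0.2277, 0.1295]
eef_rot: [-3.111, -0.44, 0.0]
wrist_force: [-0.3, -0.2, 9.7]
finger_gap: 0.248
grasp_force: 61.8
```

{"fn": "servo_tool", "kwargs": {
  "rows": [
    [0,0,0,0.0015,0],
    [0,0,0,0.0015,0],
    [0,0,0,0,0]
  ]
}}

```text
time_s: 9.48
ee_pos: [0.5211, 0.228, 0.1273]
eef_rot: [-3.11, -0.44, -0.005]
wrist_force: [4.8, 0.9, 15.7]
finger_gap: 0.247
grasp_force: 63.2
```

{"fn": "servo_tool", "kwargs": {
  "rows": [
    [0,0,0,0.002,0],
    [0,0,0,0.002,0],
    [0,0,0,0,0]
  ]
}}

```text
time_s: 9.73
ee_pos: [0.523, 0.2285, 0.1247]
eef_rot: [-3.11, -0.439, -0.012]
wrist_force: [7.8, 0.8, 30.1]
finger_gap: 0.249
grasp_force: 66.8
```

```bash
python3 - <<'E'
from h import *
to(np.array([.5156,.2234,.130]))
a=snap('top','t4.png');b=snap('side','s4.png')
R=lambda im,x,y:cv2.resize(im[y:y+75,x:x+50],(400,600),interpolation=cv2.INTER_CUBIC)
cv2.imwrite('pics/c4.png',np.hstack([R(a,180,225),cv2.resize(b[115:250,250:340],(400,600),interpolation=cv2.INTER_CUBIC)])[...,::-1])
E
```

```text
t 9.7333 tcp [0.523  0.2285 0.1247] tooly deg -73.92 shift [-0.0085  0.0028 -0.0054] F [ 7.8  0.8 30.1] 0.24939454711691222 66.75766110420227
```

View pics/c4.png

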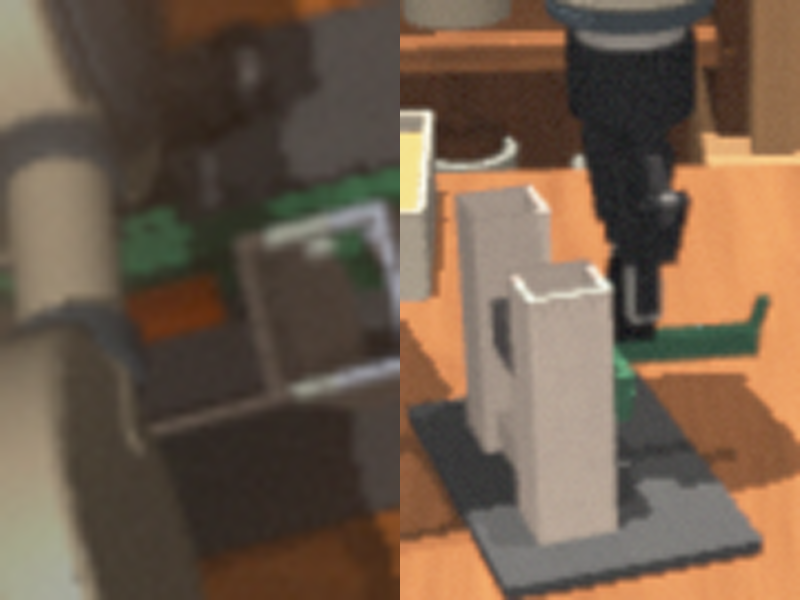

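The top view shows a green claw inside the right upright's hollow at crop (350,250). The x force vanished at z≈0.1295, so the catch has probably snapped. I'll lift gently to test the lock.

{"fn": "servo_tool", "kwargs": {
  "rows": [
    [0,0,0,-0.0035,0],
    [0,0,0,-0.0035,0],
    [0,0,0,0,0]
  ]
}}

```text
time_s: 10.08
ee_pos: [0.5196, 0.2276, 0.1292]
eef_rot: [3.111, 0.44, -0.001]
wrist_force: [3.9, 0.7, -6.7]
finger_gap: 0.248
grasp_force: 60.6
```

{"fn": "servo_tool", "kwargs": {
  "rows": [
    [0,0,0,-0.0015,0],
    [0,0,0,-0.0015,0],
    [0,0,0,0,0]
  ]
}}

```text
time_s: 10.33
ee_pos: [0.5181, 0.2271, 0.1311]
eef_rot: [3.11, 0.44, -0.006]
wrist_force: [-3.9, -0.9, -22.2]
finger_gap: 0.248
grasp_force: 59.9
```

Lifting meets 22 N of resistance, so the arm is locked. I'm releasing and retreating.

{"fn": "servo_tool", "kwargs": {
  "rows": [
    [0,0,0,0.0025,0],
    [0,0,0,0,0],
    [0.7,0,0,0,0],
    [0.7,0,0,0,0],
    [0.7,0,0,0,0],
    [0.7,0,0,0,0],
    [0.7,0,0,0,0],
    [0.7,0,0,0,0]
  ]
}}

```text
time_s: 11.0
ee_pos: [0.52, 0.2277, 0.1299]
eef_rot: [-3.111, -0.44, -0.001]
wrist_force: [-0.4, 0.0, 0.1]
finger_gap: 0.698
grasp_force: 0.0
```

{"fn": "servo_tool", "kwargs": {
  "rows": [
    [0.7,0,0,-0.01,0],
    [0.7,0,0,-0.02,0],
    [0.7,0,0,-0.03,0],
    [0.7,0,0,-0.03,0],
    [0.7,0,0,-0.03,0],
    [0.7,0.03,0,-0.02,0],
    [0.7,0.035,0,0,0],
    [0.7,0.035,0,0,0]
  ]
}}

```text
time_s: 11.67
ee_pos: [0.6174, 0.2559, 0.2731]
eef_rot: [-3.11, -0.44, -0.006]
wrist_force: [-0.1, -0.2, -0.3]
finger_gap: 0.702
grasp_force: 0.0
```

{"fn": "servo_tool", "kwargs": {
  "rows": [
    [0.7,0.03,0.035,0,0],
    [0.7,0.03,0.035,0,0],
    [0.7,0.02,0.035,0,0],
    [0.7,0,0.035,0,0],
    [0.7,0,0.035,0,0],
    [0.7,0,0.035,0,0],
    [0.7,0,0.02,0,0],
    [0.7,0,0,0,0]
  ]
}}

```text
time_s: 12.33
ee_pos: [0.75, 0.0567, 0.2703]
eef_rot: [3.11, 0.433, 0.0]
wrist_force: [0.7, -0.2, 0.6]
finger_gap: 0.702
grasp_force: 0.0
```

```bash
python3 - <<'E'
from h import *
to([.5,.2,.2])
a=snap('top','t5.png');b=snap('side','s5.png')
R=lambda im,x,y:cv2.resize(im[y:y+112,x:x+75],(400,600),interpolation=cv2.INTER_CUBIC)
cv2.imwrite('pics/c5.png',np.hstack([R(a,165,195),cv2.resize(b[115:250,250:340],(400,600),interpolation=cv2.INTER_CUBIC)])[...,::-1])
E
```

```text
t 12.3333 tcp [0.75   0.0567 0.2703] tooly deg -74.14 shift [-0.2013 -0.2063  0.07  ] F [ 0.7 -0.2  0.6] 0.7015762765881949 0.0
```

View pics/c5.png

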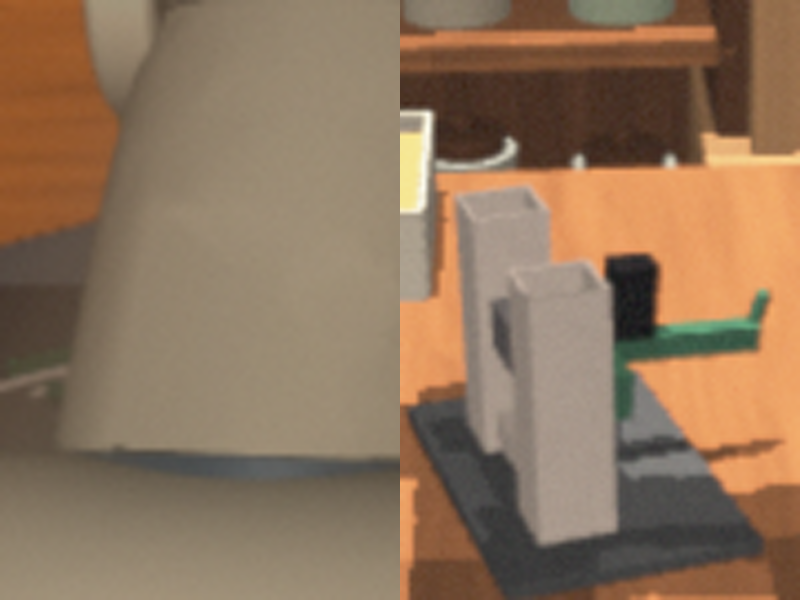

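The released arm hangs level in the stand, with its block at crop (631,297). The jar was not touched. I'm handing in.

```bash
python3 -c "
from rig import ticket
print(ticket.close_job())"
```

```text
the job is handed in; nothing more can be done
None
```

I hung the large green arm in the upper slots, where it held against a 22 N upward pull and hung level once released, left the jar untouched and handed the job in at about 12.4 s; I never saw the catch itself after release (the robot blocked the top view), and the hand-in returned no verdict.

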